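Stop the coffee filter stand from rocking

TASK

The steel stand under the coffee filter rocks because one corner foot hangs clear of the counter. Turn the wing of that corner's levelling screw clockwise (seen from above) until its foot takes its share of the weight and all four feet stand firmly on the counter, but not so far that its two neighbouring feet come off and it rocks the other way. Leave the stand where it is and let go of the wing.

Things in the scene. Friction and masses are not known exactly. Their poses are not given: they have to be found in the camera images.
- stand: Loose dark metal plate, 190 x 190 x 10 mm, top 34 mm above the counter, on four corner feet, about 3 kg. Origin: plate centre at counter level; x, y along its edges, z up; any yaw. Screws at (+-78, +-78) mm: turn that at (+78, +78); the other wings are locked parallel to x by a wide nut beneath. Fixed on the plate at (-30, -30): a steel coffee filter, 72 mm wide, top 114 mm above the counter.
- wing: Wing of the screw to turn: upright steel bar 44 x 12 x 34 mm, no nut beneath. Origin: on the turning axis at its underside, 46 mm above the counter; x along its length, z up. Starts 46 to 77 degrees counter-clockwise (from above) of the stand's x. Clockwise lowers its foot 3.2 mm/rad; the feet share the load when it is parallel to the locked wings. Height fixed; stays where left (0.1 N m).
- screw_foot: The rubber foot under this screw, 30 mm across, 12 mm high; origin at the centre of its underside. It moves up and down with the screw and starts 1 to 4 mm clear of the counter.
- side_feet: The two fixed rubber feet at the corners either side of the screw's corner, (-78, +78) and (+78, -78) mm on the stand, each 30 mm across; origin: the stand's centre at counter level. They are unloaded and the stand rocks the other way if the screw is turned much too far.

How it is judged:
By the outcome, as a careful person would: the job done as asked, in the order asked, and still so for the second after the job is handed in, with the robot touching nothing.
It also fails if it takes over 32 s, if anything falls off the work surface, if the arm or the gripper's body presses on something with over 40 N, if the wrist force passes 120 N, or if a joint passes its speed limit or range.

ROBOT

A 7-joint arm with a two-finger parallel gripper is mounted at the origin on the work surface. World frame = base frame: x ahead of the robot, y to its left, z up, the work surface at z = 0. Lengths are in m, angles in rad, forces in N, time in s.
With the tool pointing down it reaches from about 0.425 to 0.875 m from the base axis. Payload 4.7 kg.
Tool frame: the origin (TCP) lies midway between the tips of the shut fingers; the grasp point (between the pads) lies 19 mm behind it; z points along the fingers, y is the direction in which the jaws open and shut (so a half turn about z gives the same grasp; the last joint's range is limited). The gripper opens to 87 mm and grips with 3 to 60 N. Pads are 19 mm wide; open, the fingers measure 117 mm over their backs; the gripper's body (75 mm by 190 mm) begins 51 mm behind the grasp point.
Start: joints at [-1.163, 0.321, -0.07, 1.45, 0.023, 1.371, -0.057], TCP at [0.249, 0.6, 0.223] pointing down, gripper open.
Joint ranges: [-2.86, 2.86], [-0.3, 2.09], [-1.38, 1.24], [0.06, 2.45], [-1.56, 4.7], [0.09, 2.05], [-2.69, 2.69]. Speed limits (rad/s): [2.57, 2.57, 3.14, 3.14, 3.14, 3.14, 3.14].

INTERFACE

Orientations are given as a rotation vector (axis times angle).
In Python, from bench import * gives the robot as it stands.
- The arm moves only by the tool move_arm, never from a script. Its arguments are lists of equal length, an entry for each row: "jaw": the closure in counts, from 0 (fully open) to 255 (shut); "slide": the shift along the tool's x, y, z in cm, a list of three; "dr": the turn, a rotation vector about the tool's x, y, z in degrees, a list of three. A call has 1 to 5 rows; each row shifts and turns the commanded pose from where the row before left it, along the tool's axes as they then stand; what a row does not reach is not made up. A row lasts 1/10 s, in which the tool goes at most 50 mm and 8.59 degrees, less where a joint would pass 70% of its speed; a pose out of reach is approached as far as the arm can. A call with a gripper value outside its range is refused whole. The fingers move at their own pace and stop on an object; "force" is the grip in N (left out, the last holds). Time passes only in rows, so rows that do not move let the fingers close. It gives the time, the measured TCP pose, the force and the opening at its end, in the units of the state.
- get_state(): the state, without advancing time (a new reading comes with each control period).
- get_image(name): name is "scene" or "top" or "wrist"; returns (picture, depth): 480x640x3 uint8, red, green, blue; 480x640 float32, m along the optical axis (not along the pixel's ray), 0 where there is no reading.
- camera_params(name): a dict with "K" (3x3 intrinsics, pixels), "extrinsics" (4x4, takes a point from camera to world coordinates); the wrist camera has in their place "tool_from_camera" (4x4, takes a point from camera to tool coordinates, whose origin is the TCP and whose axes are the flange's). Camera axes: x right, y up, looking along -z (the intrinsics and any distortion apply to the point x, -y, -z); pixel columns grow to the right and rows downward; lengths in m; the calibration is good to about 2 mm. A picture is of the moment at which its call begins: read the wrist's pose just before it. camera_params takes no time and is no camera call.
- close_job(): hands the job in, once; it reports no verdict.
Trained networks look in the newest picture that a camera, given by its name, has taken for a name from the list of things; names that differ only in an ending like _2 or _b are one class to them, and where a whole thing is asked for, a point or a joint stands for the part that bears it (a point fixed in the world has none). Each returns a list of dicts, best first, with "score" (0 to 1); they miss things now and then, are a little off and sometimes report something else, mostly with a low value. They report only what shows in the picture. A call takes as long as a camera call.
- regions_of(camera, query): "mask" (480x640 bool, what is visible of it) and "xy" ([column, row] in pixels, amid what is visible of it).
The state is a dict: "time": time; "joint_positions": joint angles; "qd": joint speeds; "joint_torque": joint torques, N m; "position": TCP position; "tool_rot": TCP orientation; "ft_force": force on the tool from outside, world axes, zero at the start; "torque": the same for the moment, N m; "grip_width": opening from 0.0 (shut) to 1.0 (fully open).
Only numpy, scipy, OpenCV 4.12 (cv2) and the standard library are available. Lean on these libraries where they do the work, as an engineer would, in place of code of your own. Each camera call takes 0.05 s, during which the arm holds its last target.

## Working session

There is one attempt and no reset: what is moved stays moved. The work goes in short steps, Python scripts to look and compute and a tool call to move; the robot and the scene stay as the last step left them, time stands still between calls to the robot, and variables do not carry over. Pictures are saved under pics/ and viewed, and the job is handed in when it is done.

Besides the shell and the picture viewer there is one more tool, called after "Emit:" by a JSON object that holds its "fn" and its "kwargs". move_arm: Moves the arm, as the interface text tells. Its arguments: {"type":"object","properties":{"jaw":{"type":"array","items":{"type":"number"}},"slide":{"type":"array","items":{"type":"array","items":{"type":"number"}}},"dr":{"type":"array","items":{"type":"array","items":{"type":"number"}}},"force":{"type":"number"}},"required":["jaw","slide","dr"]}

```bash
mkdir -p pics; ls
python3 - <<'E'
from bench import *
import cv2, numpy as np
s=get_state(); print({k:np.round(v,3).tolist() for k,v in s.items()})
for n in ["scene","top"]:
    im,d=get_image(n); cv2.imwrite(f"pics/{n}0.png",im[:,:,::-1]); np.savez(f"{n}0.npz",im=im,d=d)
    p=camera_params(n); print(n,{k:np.round(v,4).tolist() for k,v in p.items()})
    for q in ["stand","wing"]:
        try: 
            r=regions_of(n,q); print(q,[(round(x["score"],2),x["xy"],int(x["mask"].sum())) for x in r][:6])
            np.save(f"{n}_{q}.npy",np.array([x["mask"] for x in r]))
        except Exception as e: print(e)
print({k:np.round(v,4).tolist() for k,v in camera_params("wrist").items()})
E
```

```text
pics
{'time': 0.0, 'joint_positions': [-1.163, 0.322, -0.07, 1.452, 0.023, 1.371, -0.057], 'qd': [0.0, -0.0, 0.001, -0.001, -0.001, -0.0, -0.0], 'joint_torque': [0.001, -49.13, -0.404, -31.252, -0.064, 0.044, 0.0], 'position': [0.249, 0.6, 0.221], 'tool_rot': [-0.614, -3.081, 0.003], 'ft_force': [-0.961, 0.508, 0.899], 'torque': [0.015, -0.032, 0.01], 'grip_width': 0.996}
scene {'K': [[517.1585, 0.0, 313.9524], [0.0, 517.1585, 239.4098], [0.0, 0.0, 1.0]], 'extrinsics': [[0.4193, -0.6552, 0.6285, 0.9888], [0.9079, 0.3014, -0.2915, -0.17], [0.0016, 0.6928, 0.7212, 0.5689], [0.0, 0.0, 0.0, 1.0]]}
stand [(0.67, [362.7, 260.5], 15544)]
wing [(0.65, [353.0, 187.6], 390)]
top {'K': [[585.7902, 0.0, 319.6916], [0.0, 585.7902, 232.3407], [0.0, 0.0, 1.0]], 'extrinsics': [[-0.008, 0.9787, -0.2051, 0.4535], [-1.0, -0.0076, 0.0028, 0.0475], [0.0011, 0.2051, 0.9787, 0.7707], [0.0, 0.0, 0.0, 1.0]]}
stand [(0.84, [281.5, 259.8], 22152)]
wing [(0.65, [244.3, 337.8], 476)]
{'K': [[335.2425, 0.0, 318.5706], [0.0, 335.2425, 237.4111], [0.0, 0.0, 1.0]], 'tool_from_camera': [[-0.0008, 0.964, 0.266, 0.0727], [1.0, 0.0009, -0.0004, 0.0003], [-0.0006, 0.266, -0.964, -0.1622], [0.0, 0.0, 0.0, 1.0]]}
```

View pics/top0.png

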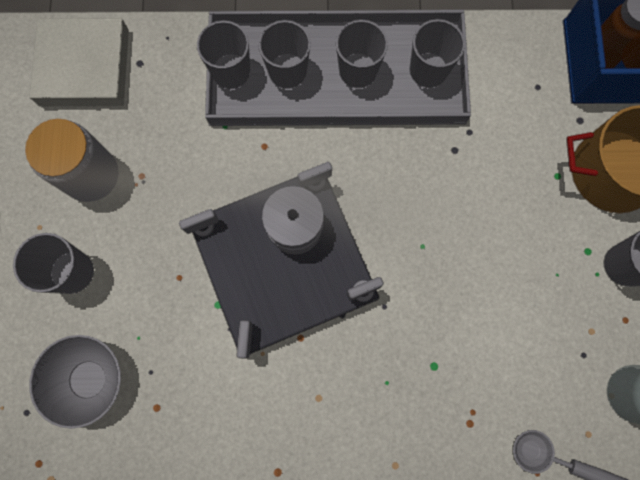

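View pics/scene0.png

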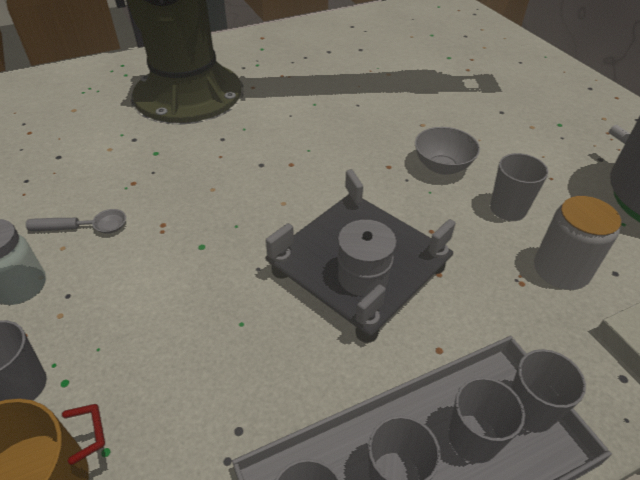

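The top view shows the odd wing at about (245, 338), on the corner nearest the robot. The three locked wings are at (198, 221), (315, 175) and (365, 289), and the filter is at (293, 215). Next I'll measure them from depth.

```bash
cat > h.py <<'E'
import numpy as np, cv2
def cloud(d,K,E):
    v,u=np.mgrid[0:480,0:640]
    x=(u-K[0,2])/K[0,0]*d; y=(v-K[1,2])/K[1,1]*d
    P=np.stack([x,-y,-d],-1)
    return P@E[:3,:3].T+E[:3,3]
def wings(P,d,center,zr=(0.060,0.095),rad=0.14,mask=None):
    m=(d>0)&(P[...,2]>zr[0])&(P[...,2]<zr[1])&(np.hypot(P[...,0]-center[0],P[...,1]-center[1])<rad)
    n,l,st,c=cv2.connectedComponentsWithStats(m.astype(np.uint8))
    out=[]
    for i in range(1,n):
        if st[i,4]<60: continue
        q=P[l==i]; 
        top=q[q[:,2]>np.percentile(q[:,2],90)-0.006]
        (cx,cy),(w,h),a=cv2.minAreaRect((top[:,:2]*1000).astype(np.float32))
        c0=top[:,:2].mean(0); ev,V=np.linalg.eigh(np.cov((top[:,:2]-c0).T)); ax=V[:,1]
        out.append((st[i,4],c[i].round(),np.round([cx,cy,w,h],1),np.percentile(q[:,2],[5,50,95]).round(4),np.round(np.degrees(np.arctan2(ax[1],ax[0]))%180,1)))
    return out
E
python3 - <<'E'
from bench import *
from h import *
for n in ["top","scene"]:
    z=np.load(n+"0.npz"); d=z["d"]; p=camera_params(n); P=cloud(d,np.array(p["K"]),np.array(p["extrinsics"]))
    m=np.load(n+"_stand.npy")[0]; q=P[m&(d>0)]; print(n, np.percentile(q,[1,50,99],axis=0).round(3).tolist())
    pl=q[(q[:,2]>0.026)&(q[:,2]<0.042)]
    # plane & rect
    A=np.c_[pl[:,:2]-pl[:,:2].mean(0),np.ones(len(pl))]; co=np.linalg.lstsq(A,pl[:,2],rcond=None)[0]
    print("plate plane",co.round(4), cv2.minAreaRect((pl[:,:2]*1000).astype(np.float32)))
    c=q[:,:2].mean(0)
    for w in wings(P,d,c): print(w)
    b=(d>0)&(P[...,2]<0.012)&(P[...,2]>-0.02); print("counter z",np.median(P[b][:,2]))
E
```

```text
top [[0.465, -0.015, 0.03], [0.572, 0.092, 0.034], [0.676, 0.202, 0.109]]
plate plane [ 0.0043 -0.0016  0.0333] ((574.8184814453125, 94.16642761230469), (190.50531005859375, 190.23008728027344), 22.35080909729004)
(np.int32(449), array([315., 173.]), array([675.8,  51.3,  12.5,  43.9]), array([0.0633, 0.0784, 0.081 ]), np.float64(113.1))
(np.int32(469), array([197., 220.]), array([616.7, 195.7,  12.7,  43.8]), array([0.0639, 0.0781, 0.0807]), np.float64(112.2))
(np.int32(257), array([297., 243.]), array([586.4,  72.1,  12.6,  52.5]), array([0.0724, 0.0758, 0.0896]), np.float64(101.5))
(np.int32(403), array([365., 288.]), array([531.9,  -7.7,  12.2,  43.9]), array([0.0686, 0.0786, 0.0807]), np.float64(112.3))
(np.int32(443), array([243., 339.]), array([472.8, 136.4,  12.3,  43.9]), array([0.0669, 0.0782, 0.0806]), np.float64(175.5))
counter z -0.0001352348137594328
scene [[0.465, -0.025, 0.007], [0.609, 0.066, 0.035], [0.688, 0.202, 0.11]]
plate plane [0.0013 0.0002 0.0345] ((574.0028076171875, 91.35649108886719), (190.693359375, 189.9103546142578), 22.45920181274414)
(np.int32(247), array([355., 185.]), array([479. , 133.5,  12.6,  30.4]), array([0.0619, 0.0754, 0.0806]), np.float64(179.1))
(np.int32(383), array([442., 233.]), array([616.4, 193.8,  12. ,  43.3]), array([0.0621, 0.078 , 0.0813]), np.float64(111.8))
(np.int32(473), array([279., 238.]), array([532.2, -10. ,  13. ,  44. ]), array([0.0621, 0.0762, 0.081 ]), np.float64(112.0))
(np.int32(973), array([363., 270.]), array([629.9,  64.7,  65.9,  28.1]), array([0.0619, 0.0775, 0.0929]), np.float64(56.1))
(np.int32(526), array([370., 301.]), array([675.8,  49.8,  12.3,  43.5]), array([0.0618, 0.0788, 0.0817]), np.float64(112.3))
counter z 0.0012004977791519877
```

Emit:
{"fn": "move_arm", "kwargs": {"jaw": [0,0,0,0,0], "slide": [[-2.6,-2.3,0],[-2.6,-2.3,0],[-2.6,-2.3,0],[-2.6,-2.3,0],[-2.6,-2.3,0]], "dr": [[0,0,0],[0,0,0],[0,0,0],[0,0,0],[0,0,0]]}}

```text
time: 0.8
position: [0.3258, 0.4428, 0.2226]
tool_rot: [0.615, 3.081, 0.0]
ft_force: [0.4, -0.1, 0.6]
grip_width: 1.0
```

Emit:
{"fn": "move_arm", "kwargs": {"jaw": [0,0,0,0,0], "slide": [[-2.6,-2.3,0],[-2.6,-2.3,0],[-2.6,-2.3,0],[-2.6,-2.3,0],[-2.6,-2.3,0]], "dr": [[0,0,0],[0,0,0],[0,0,0],[0,0,0],[0,0,0]]}}

```text
time: 1.3
position: [0.4018, 0.2868, 0.2228]
tool_rot: [0.614, 3.081, 0.001]
ft_force: [-0.2, 0.1, 0.3]
grip_width: 0.997
```

Emit:
{"fn": "move_arm", "kwargs": {"jaw": [0,0,0,0,0], "slide": [[-2.6,-2.3,0],[-2.6,-2.3,0],[-2.6,-2.3,0],[-2.6,-2.3,0],[-2.2,-1.9,0]], "dr": [[0,0,0],[0,0,0],[0,0,0],[0,0,0],[0,0,0]]}}

```text
time: 1.8
position: [0.4757, 0.1352, 0.2228]
tool_rot: [0.616, 3.08, 0.0]
ft_force: [0.5, -0.2, 0.6]
grip_width: 0.996
```

Emit:
{"fn": "move_arm", "kwargs": {"jaw": [0,0,0,0,0], "slide": [[0,0,0],[0,0,0],[0,0,0],[0,0,0],[0,0,0]], "dr": [[0,0,-6],[0,0,-6],[0,0,-6],[0,0,0],[0,0,0]]}}

```text
time: 2.3
position: [0.475, 0.1373, 0.2226]
tool_rot: [0.129, 3.139, 0.0]
ft_force: [0.1, -0.8, -0.3]
grip_width: 1.003
```

```bash
cat >> h.py <<'E'
from scipy.spatial.transform import Rotation as R
def look(tag,zr=(0.060,0.095),center=(0.574,0.093)):
    from bench import get_state,get_image,camera_params
    s=get_state(); im,d=get_image("wrist"); p=camera_params("wrist")
    T=np.eye(4); T[:3,:3]=R.from_rotvec(s["tool_rot"]).as_matrix(); T[:3,3]=s["position"]
    P=cloud(d,np.array(p["K"]),T@np.array(p["tool_from_camera"]))
    cv2.imwrite(f"pics/{tag}.png",im[:,:,::-1]); np.savez(tag+".npz",im=im,d=d,P=P)
    print("t",round(float(s["time"]),2),"pos",np.round(s["position"],4),"tooly",np.degrees(np.arctan2(T[1,1],T[0,1])).round(2),"toolz",T[:3,2].round(4),"F",np.round(s["ft_force"],2))
    for w in wings(P,d,center,zr,rad=0.16): print(w)
    b=(d>0)&(abs(P[...,2]-.034)<0.008); pl=P[b]
    print("plate z",np.median(pl[:,2]))
    return s,P,d
E
python3 -c "
from h import *
look('w1')"
```

```text
t 2.3 pos [0.475  0.1373 0.2226] tooly 85.3 toolz [ 1.e-04  1.e-04 -1.e+00] F [ 0.13 -0.76 -0.33]
(np.int32(564), array([318., 222.]), array([474.2, 136.7,  10.5,  43.9]), array([0.0755, 0.0787, 0.0801]), np.float64(175.2))
(np.int32(654), array([182., 290.]), array([532.8,  -7.2,  11.7,  44. ]), array([0.0629, 0.0783, 0.08  ]), np.float64(111.6))
(np.int32(591), array([280., 343.]), array([593. ,  83.2,  64. ,  23.6]), array([0.0732, 0.0859, 0.0941]), np.float64(73.3))
(np.int32(770), array([383., 349.]), array([618. , 195.9,  12.6,  43.5]), array([0.0623, 0.0774, 0.08  ]), np.float64(112.4))
plate z 0.03325968326538803
```

```bash
sleep 1; ls pics
```

```text
scene0.png
top0.png
w1.png
```

View pics/w1.png

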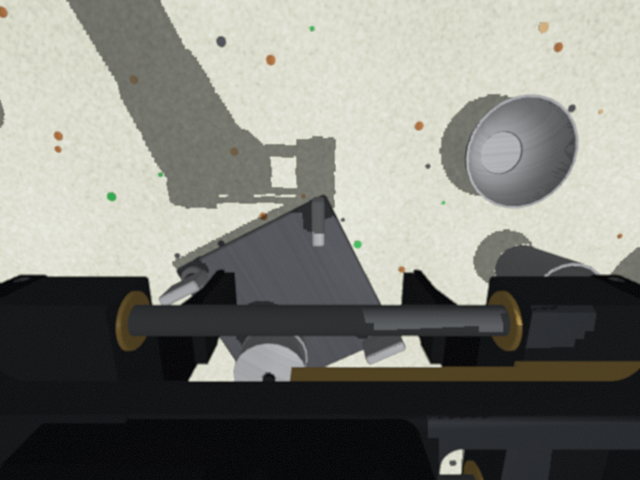

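The wrist view shows the wing at (318, 222), between the open fingers. It works out at (474, 136.7) mm with its length at 175.3°, which agrees with the top camera. I'll descend now.

Emit:
{"fn": "move_arm", "kwargs": {"jaw": [0,0,0,0,0], "slide": [[0.1,-0.06,3.5],[0,0,3.5],[0,0,3.5],[0,0,3.0],[0,0,2.0]], "dr": [[0,0,0],[0,0,0],[0,0,0],[0,0,0],[0,0,0]]}}

```text
time: 2.85
position: [0.4727, 0.1364, 0.0654]
tool_rot: [-0.127, -3.137, 0.002]
ft_force: [0.1, 0.6, -0.7]
grip_width: 0.998
```

Emit:
{"fn": "move_arm", "kwargs": {"jaw": [0,0,100,150,160], "slide": [[0,0,1.5],[0,0,0.5],[0,0,0],[0,0,0],[0,0,0]], "dr": [[0,0,0],[0,0,0],[0,0,0],[0,0,0],[0,0,0]]}}

```text
time: 3.35
position: [0.4748, 0.1371, 0.0486]
tool_rot: [0.125, 3.137, 0.002]
ft_force: [0.1, 0.1, -0.1]
grip_width: 0.812
```

Run:
```python
from h import *
from bench import *
s=get_state(); print(s["position"],s["grip_width"],s["ft_force"],s["torque"])
look('w2')
p=camera_params("top"); im,d=get_image("top"); P=cloud(d,np.array(p["K"]),np.array(p["extrinsics"]))
cv2.imwrite("pics/top2.png",im[:,:,::-1])
for w in wings(P,d,(0.574,0.093)): print(w)
```

```text
[0.47484649 0.13711068 0.04862407] 0.8122384447144079 [ 0.14430217  0.05276847 -0.13908537] [-0.00102737 -0.02975328 -0.01400727]
t 3.35 pos [0.4748 0.1371 0.0486] tooly 85.42 toolz [ 0.0019  0.001  -1.    ] F [ 0.14  0.05 -0.14]
(np.int32(1292), array([317., 280.]), array([460.6, 137.7,  11.4,  17.6]), array([0.0637, 0.0782, 0.0797]), np.float64(175.0))
(np.int32(808), array([229., 294.]), array([461.3,  97. ,  12.1,   3.5]), array([0.0613, 0.0738, 0.0862]), np.float64(73.8))
(np.int32(814), array([408., 294.]), array([468.1, 179.3,   3.3,  12.4]), array([0.0614, 0.0739, 0.0862]), np.float64(96.9))
(np.int32(134), array([232., 344.]), array([476.9, 101.7,   0.8,  10.1]), array([0.0837, 0.091 , 0.0947]), np.float64(175.4))
(np.int32(549), array([317., 346.]), array([489.6, 135.4,  11.9,  13.1]), array([0.077 , 0.0787, 0.0797]), np.float64(70.2))
(np.int32(135), array([405., 344.]), array([482.8, 172.1,   0.7,  10.4]), array([0.0843, 0.0909, 0.0947]), np.float64(175.9))
plate z 0.03304382371595424
(np.int32(446), array([315., 173.]), array([675.8,  51.2,  12.3,  44. ]), array([0.0632, 0.0783, 0.0808]), np.float64(112.5))
(np.int32(472), array([197., 220.]), array([617. , 195.7,  12.8,  43.9]), array([0.0634, 0.078 , 0.0807]), np.float64(112.6))
(np.int32(255), array([297., 243.]), array([586.4,  71.4,  11.9,  51.7]), array([0.0721, 0.0756, 0.0891]), np.float64(100.1))
(np.int32(404), array([365., 288.]), array([531.9,  -7.7,  12. ,  43.9]), array([0.0679, 0.0786, 0.081 ]), np.float64(112.5))
```

View pics/w2.png

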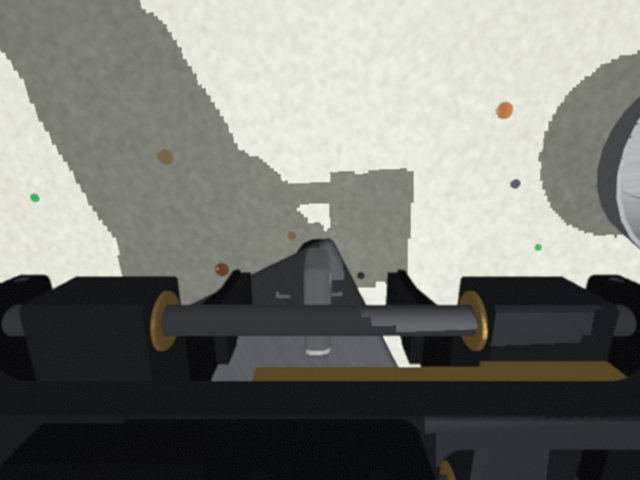

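The wrist view shows the wing at column 317, with the pads at 229 and 408, so it is centred to about 0.5 mm. I'll apply a small correction and close.

Emit:
{"fn": "move_arm", "kwargs": {"jaw": [190,190,190,200,205], "slide": [[0.05,-0.05,0],[0,0,0],[0,0,0],[0,0,0],[0,0,0]], "dr": [[0,0,0],[0,0,0],[0,0,0],[0,0,0],[0,0,0]], "force": 30}}

```text
time: 3.95
position: [0.4735, 0.1362, 0.0475]
tool_rot: [0.125, 3.139, 0.0]
ft_force: [-1.0, -0.5, -0.0]
grip_width: 0.27
```

Emit:
{"fn": "move_arm", "kwargs": {"jaw": [210,215,220,230,240], "slide": [[0,0,0],[0,0,0],[0,0,0],[0,0,0],[0,0,0]], "dr": [[0,0,0],[0,0,0],[0,0,0],[0,0,0],[0,0,0]]}}

```text
time: 4.45
position: [0.4735, 0.1365, 0.0476]
tool_rot: [0.125, 3.139, 0.0]
ft_force: [-0.5, 0.5, -0.1]
grip_width: 0.136
```

Emit:
{"fn": "move_arm", "kwargs": {"jaw": [255,255,255,255,255], "slide": [[0,0,0],[0,0,0],[0,0,0],[0,0,0],[0,0,0]], "dr": [[0,0,0],[0,0,0],[0,0,0],[0,0,0],[0,0,0]]}}

```text
time: 4.95
position: [0.4735, 0.1365, 0.0476]
tool_rot: [0.125, 3.139, 0.001]
ft_force: [0.4, 1.1, -0.9]
grip_width: 0.136
```

Run:
```python
from h import *
from bench import *
s=get_state(); print(s["position"],s["grip_width"],s["ft_force"],s["torque"],s["joint_positions"])
```

```text
[0.47350652 0.13650674 0.0476091 ] 0.13569838590790836 [ 0.36693144  1.11881266 -0.91928459] [0.37929006 0.05261135 0.03900545] [-0.64481668  0.15527428  0.33296586  2.03952552 -0.06223571  0.95583994
  1.21165829]
```

The wing is gripped, with the opening at about 11.8 mm and low forces. I'll turn it clockwise, which is +z in the tool frame, by about 60° and then check.

Emit:
{"fn": "move_arm", "kwargs": {"jaw": [255,255,255,255,255], "slide": [[0,0,0],[0,0,0],[0,0,0],[0,0,0],[0,0,0]], "dr": [[0,0,2],[0,0,4],[0,0,4],[0,0,4],[0,0,4]]}}

```text
time: 5.45
position: [0.4736, 0.1367, 0.0476]
tool_rot: [0.618, 3.08, 0.001]
ft_force: [-0.0, 2.4, -0.5]
grip_width: 0.137
```

Run:
```python
from h import *
from bench import *
s=get_state(); print(s["position"],s["grip_width"],s["ft_force"],s["torque"],s["joint_positions"][-1])
look('w3')
p=camera_params("top"); im,d=get_image("top"); P=cloud(d,np.array(p["K"]),np.array(p["extrinsics"]))
for w in wings(P,d,(0.574,0.093)): print(w)
```

```text
[0.47357086 0.13670162 0.04763685] 0.13658463259400658 [-0.02863422  2.39420876 -0.48519977] [ 0.45440059 -0.00700785  0.14159363] 0.8996909801485071
t 5.45 pos [0.4736 0.1367 0.0476] tooly 67.29 toolz [ 4.e-04  6.e-04 -1.e+00] F [-0.03  2.39 -0.49]
(np.int32(2236), array([319., 287.]), array([463.8, 141.2,  21.1,  23.7]), array([0.0624, 0.0773, 0.083 ]), np.float64(67.0))
(np.int32(645), array([318., 348.]), array([487.5, 131.1,  11.4,  14.9]), array([0.0772, 0.0788, 0.0798]), np.float64(155.1))
(np.int32(679), array([528., 465.]), array([608.4, 204.9,   5.9,  20.7]), array([0.0604, 0.0643, 0.0705]), np.float64(109.4))
plate z 0.03294752753494053
(np.int32(449), array([315., 173.]), array([676. ,  51.6,  13.1,  43.9]), array([0.0633, 0.0783, 0.081 ]), np.float64(112.8))
(np.int32(475), array([197., 220.]), array([616.6, 195.7,  13.1,  44.1]), array([0.0629, 0.078 , 0.0805]), np.float64(112.0))
(np.int32(255), array([297., 243.]), array([586. ,  70.7,  11.6,  50.4]), array([0.0721, 0.0759, 0.0886]), np.float64(103.6))
(np.int32(402), array([365., 288.]), array([531.8,  -7.7,  12. ,  43.9]), array([0.0683, 0.0787, 0.0811]), np.float64(112.2))
```

View pics/w3.png

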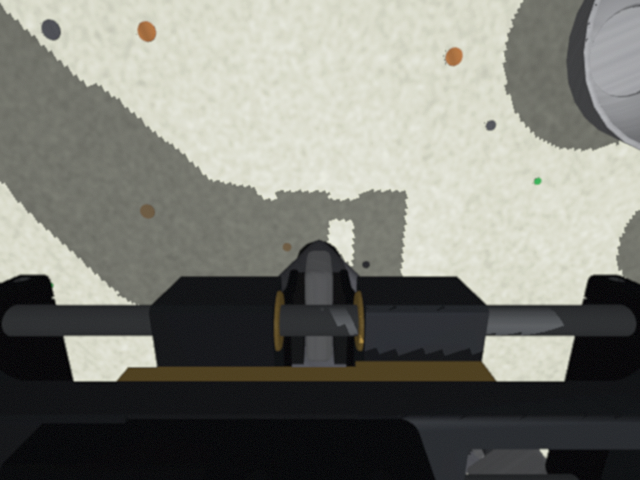

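The wing is turning with the gripper, and the stand hasn't moved. About 45° remain.

Emit:
{"fn": "move_arm", "kwargs": {"jaw": [255,255,255,255,255], "slide": [[0,0,0],[0,0,0],[0,0,0],[0,0,0],[0,0,0]], "dr": [[0,0,4],[0,0,5],[0,0,5],[0,0,5],[0,0,5]]}}

```text
time: 6.05
position: [0.4738, 0.1369, 0.0479]
tool_rot: [1.243, 2.885, 0.002]
ft_force: [0.9, 3.4, 1.2]
grip_width: 0.134
```

Emit:
{"fn": "move_arm", "kwargs": {"jaw": [255,255,255,255,255], "slide": [[0,0,0],[0,0,0],[0,0,0],[0,0,0],[0,0,0]], "dr": [[0,0,5],[0,0,5],[0,0,4],[0,0,3],[0,0,3]]}}

```text
time: 6.55
position: [0.4742, 0.137, 0.0487]
tool_rot: [1.723, 2.626, 0.003]
ft_force: [-1.2, 2.4, 7.0]
grip_width: 0.133
```

Emit:
{"fn": "move_arm", "kwargs": {"jaw": [255,255,255], "slide": [[0,0,0],[0,0,0],[0,0,0]], "dr": [[0,0,0],[0,0,0],[0,0,0]]}}

```text
time: 6.85
position: [0.4742, 0.137, 0.0487]
tool_rot: [1.722, 2.628, 0.003]
ft_force: [-1.7, 1.9, 6.5]
grip_width: 0.132
```

Run:
```python
from h import *
from bench import *
s=get_state(); print(s["position"],s["grip_width"],s["ft_force"],s["torque"],s["joint_positions"][-1])
look('w4')
for n in ["top","scene"]:
    p=camera_params(n); im,d=get_image(n); P=cloud(d,np.array(p["K"]),np.array(p["extrinsics"]))
    cv2.imwrite(f"pics/{n}4.png",im[:,:,::-1])
    for w in wings(P,d,(0.574,0.093)): print(w)
```

```text
[0.47421516 0.13697852 0.04871523] 0.13227253458561136 [-1.6822806   1.86545283  6.49061599] [ 0.40354837  0.40226822 -0.01247975] 0.1487926280497042
t 6.85 pos [0.4742 0.137  0.0487] tooly 23.53 toolz [ 0.0013  0.0016 -1.    ] F [-1.68  1.87  6.49]
(np.int32(2273), array([318., 287.]), array([469.9, 147.1,  23.7,  20.9]), array([0.0627, 0.0784, 0.084 ]), np.float64(23.3))
(np.int32(143), array([635., 274.]), array([606.4, 210.5,   3.7,   8.5]), array([0.0601, 0.0619, 0.0646]), np.float64(107.4))
(np.int32(646), array([318., 348.]), array([480.4, 123.4,  11.4,  14.6]), array([0.0783, 0.0799, 0.081 ]), np.float64(111.4))
(np.int32(1893), array([506., 462.]), array([594.2, 101.8,  33.9,   6.4]), array([0.0718, 0.078 , 0.0858]), np.float64(38.8))
plate z 0.033936301155067336
(np.int32(449), array([314., 173.]), array([676. ,  51.1,  13.2,  43.9]), array([0.0635, 0.0783, 0.0809]), np.float64(112.5))
(np.int32(478), array([197., 220.]), array([617.1, 195.4,  12.8,  43.7]), array([0.0633, 0.0785, 0.0812]), np.float64(112.0))
(np.int32(255), array([298., 243.]), array([587.3,  70.4,  13.4,  53.1]), array([0.0731, 0.0763, 0.091 ]), np.float64(102.4))
(np.int32(410), array([365., 288.]), array([532.2,  -7.9,  12.1,  43.7]), array([0.0685, 0.0792, 0.0813]), np.float64(112.1))
(np.int32(506), array([352., 183.]), array([472.6, 134.2,  39.5,  21.7]), array([0.0625, 0.0793, 0.0926]), np.float64(34.8))
(np.int32(392), array([442., 233.]), array([616.5, 193.7,  12. ,  45. ]), array([0.0617, 0.0785, 0.0818]), np.float64(112.1))
(np.int32(488), array([279., 238.]), array([532.4,  -9.8,  12.1,  43.1]), array([0.0617, 0.0764, 0.0818]), np.float64(111.7))
(np.int32(982), array([363., 270.]), array([630.3,  64.5,  65.8,  27.3]), array([0.0616, 0.0777, 0.0933]), np.float64(55.9))
(np.int32(529), array([370., 302.]), array([676.4,  49.5,  11.7,  43.6]), array([0.0619, 0.0788, 0.0816]), np.float64(112.1))
```

View pics/scene4.png

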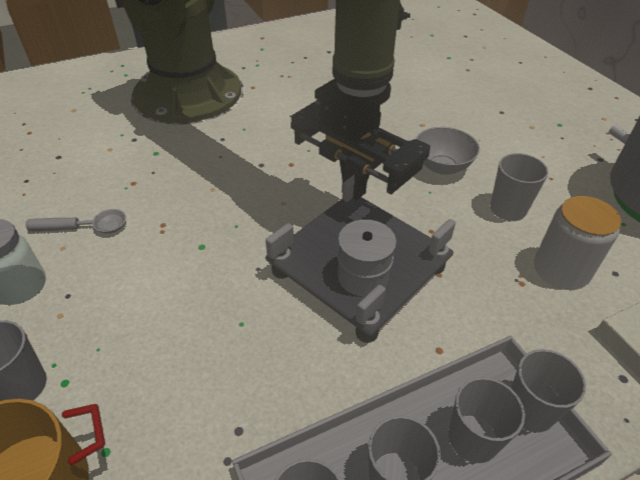

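Measured tool yaw is 23.5° against a target of about 22.2°, so I'll turn another 1.2° and then release. The 6.5 N upward force on the tool suggests the foot is taking load.

Emit:
{"fn": "move_arm", "kwargs": {"jaw": [255,255,255,255,255], "slide": [[0,0,0],[0,0,0],[0,0,0],[0,0,0],[0,0,0]], "dr": [[0,0,1.2],[0,0,0],[0,0,0],[0,0,0],[0,0,0]]}}

```text
time: 7.5
position: [0.4742, 0.137, 0.0487]
tool_rot: [1.748, 2.61, 0.003]
ft_force: [-0.7, 1.4, 7.4]
grip_width: 0.136
```

Emit:
{"fn": "move_arm", "kwargs": {"jaw": [235,230,220,200,160], "slide": [[0,0,0],[0,0,0],[0,0,0],[0,0,0],[0,0,0]], "dr": [[0,0,0],[0,0,0],[0,0,0],[0,0,0],[0,0,0]]}}

```text
time: 8.0
position: [0.4733, 0.1357, 0.0474]
tool_rot: [1.75, 2.609, -0.001]
ft_force: [0.5, -0.5, -0.4]
grip_width: 0.237
```

Emit:
{"fn": "move_arm", "kwargs": {"jaw": [100,100,100,100,100], "slide": [[0,0,0],[0,0,0],[0,0,0],[0,0,0],[0,0,0]], "dr": [[0,0,0],[0,0,0],[0,0,0],[0,0,0],[0,0,0]]}}

```text
time: 8.5
position: [0.4735, 0.1362, 0.0475]
tool_rot: [1.751, 2.608, -0.0]
ft_force: [-0.3, 0.6, 0.3]
grip_width: 0.592
```

Run:
```python
from h import *
from bench import *
s=get_state(); print(s["position"],s["grip_width"],s["ft_force"],s["torque"],s["joint_positions"][-1])
look('w5')
```

```text
[0.47345604 0.1362464  0.04752367] 0.5920250485419635 [-0.3211518   0.59050533  0.31379488] [-0.04811278  0.06719809 -0.01016044] 0.12658192160835668
t 8.5 pos [0.4735 0.1362 0.0475] tooly 22.24 toolz [-0. -0. -1.] F [-0.32  0.59  0.31]
(np.int32(1251), array([320., 282.]), array([469. , 150.2,  11.7,  15.4]), array([0.0636, 0.0794, 0.081 ]), np.float64(111.3))
(np.int32(85), array([637., 274.]), array([607.6, 207.6,   2.5,  10.5]), array([0.0601, 0.0611, 0.0628]), np.float64(117.9))
(np.int32(722), array([250., 294.]), array([440.3, 134.1,  12.4,   3.4]), array([0.0614, 0.0737, 0.0855]), np.float64(11.1))
(np.int32(722), array([387., 294.]), array([499.3, 158.1,  12.4,   3.1]), array([0.0615, 0.0736, 0.0853]), np.float64(32.8))
(np.int32(111), array([255., 345.]), array([451.7, 122.5,   0.6,  11. ]), array([0.0842, 0.0907, 0.0946]), np.float64(112.1))
(np.int32(697), array([321., 348.]), array([480.1, 123.7,  11.8,  14.9]), array([0.0781, 0.08  , 0.0811]), np.float64(112.5))
(np.int32(112), array([382., 345.]), array([499.1, 142.1,   0.5,  11.3]), array([0.0841, 0.0904, 0.0944]), np.float64(112.4))
(np.int32(72), array([544., 464.]), array([600.4, 107.8,   5.7,   2.7]), array([0.0766, 0.0844, 0.0882]), np.float64(24.7))
plate z 0.03409408001306469
```

View pics/w5.png

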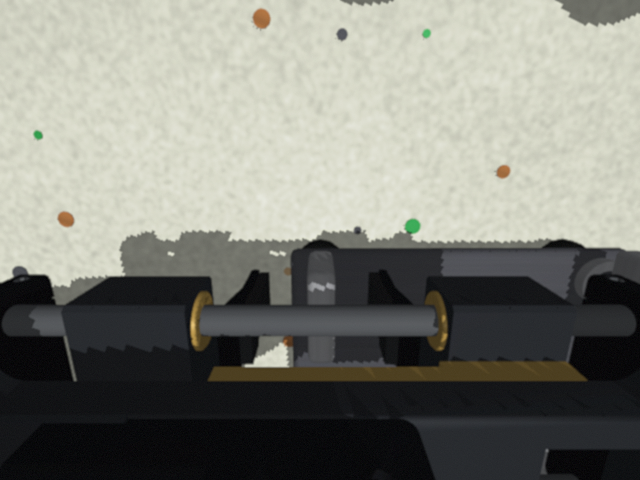

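The wing is free, sitting between the pads at about column 320. I'll retreat straight up, then aside, and check with the other cameras.

Emit:
{"fn": "move_arm", "kwargs": {"jaw": [60,0,0,0,0], "slide": [[0,0,-1.0],[0,0,-3.0],[0,0,-4.0],[0,0,-4.5],[0,0,-5]], "dr": [[0,0,0],[0,0,0],[0,0,0],[0,0,0],[0,0,0]]}}

```text
time: 9.05
position: [0.4728, 0.1358, 0.2245]
tool_rot: [-1.752, -2.608, 0.001]
ft_force: [0.7, -0.0, -0.6]
grip_width: 0.957
```

Emit:
{"fn": "move_arm", "kwargs": {"jaw": [0,0,0], "slide": [[0,0,0],[0,0,0],[0,0,0]], "dr": [[0,0,0],[0,0,0],[0,0,0]]}}

```text
time: 9.35
position: [0.4728, 0.136, 0.2218]
tool_rot: [-1.751, -2.607, 0.002]
ft_force: [0.0, -0.4, -0.3]
grip_width: 0.995
```

Run:
```python
from h import *
from bench import *
look('w6')
for n in ["top","scene"]:
    p=camera_params(n); im,d=get_image(n); P=cloud(d,np.array(p["K"]),np.array(p["extrinsics"]))
    cv2.imwrite(f"pics/{n}6.png",im[:,:,::-1]); np.savez(f"{n}6.npz",im=im,d=d)
    for w in wings(P,d,(0.574,0.093)): print(w)
    z=np.load(n+"0.npz"); P0=cloud(z["d"],np.array(p["K"]),np.array(p["extrinsics"]))
    m=np.load(n+"_stand.npy")[0]&(d>0)&(abs(P0[...,2]-.034)<.007)&(abs(P[...,2]-.034)<.007)&(abs(P0[...,2]-P[...,2])<.005)
    for PP in (P0,P):
        q=PP[m]; A=np.c_[q[:,:2]-[.574,.093],np.ones(len(q))]; print("plate tilt",np.linalg.lstsq(A,q[:,2],rcond=None)[0].round(4), len(q))
```

```text
t 9.35 pos [0.4728 0.136  0.2218] tooly 22.24 toolz [-1.4e-03 -5.0e-04 -1.0e+00] F [ 0.04 -0.43 -0.29]
(np.int32(578), array([320., 224.]), array([474.2, 136.5,  11.1,  44. ]), array([0.0749, 0.08  , 0.0812]), np.float64(112.6))
(np.int32(964), array([483., 223.]), array([618.1, 196.1,  12.4,  43.1]), array([0.0624, 0.0786, 0.0808]), np.float64(112.0))
(np.int32(297), array([320., 354.]), array([528.7,   4.3,  11.7,  19.3]), array([0.0628, 0.0782, 0.0806]), np.float64(110.8))
plate z 0.03407972833385725
(np.int32(454), array([315., 173.]), array([676.5,  51.4,  12.7,  43.6]), array([0.0632, 0.0784, 0.0809]), np.float64(112.4))
(np.int32(263), array([297., 243.]), array([586.7,  71.6,  12.1,  51.4]), array([0.0727, 0.0765, 0.0908]), np.float64(101.8))
(np.int32(406), array([365., 288.]), array([532.3,  -7.7,  12. ,  43.4]), array([0.0689, 0.0793, 0.0816]), np.float64(112.1))
(np.int32(97), array([257., 333.]), array([479.7, 120.2,  11.9,   9.3]), array([0.0658, 0.0797, 0.0816]), np.float64(26.1))
plate tilt [ 0.0032 -0.0019  0.0333] 13895
plate tilt [-0.002   0.0006  0.0339] 13895
(np.int32(373), array([353., 183.]), array([472.8, 133.6,  12.6,  45.5]), array([0.0614, 0.0765, 0.0821]), np.float64(111.5))
(np.int32(393), array([442., 233.]), array([616.9, 193.2,  11.7,  43.4]), array([0.062 , 0.0787, 0.0821]), np.float64(111.8))
(np.int32(485), array([279., 238.]), array([532.7,  -9.9,  13. ,  43.4]), array([0.0616, 0.0765, 0.0819]), np.float64(111.3))
(np.int32(979), array([363., 270.]), array([631. ,  65.5,  66.2,  28.1]), array([0.0618, 0.0778, 0.0936]), np.float64(57.6))
(np.int32(525), array([370., 302.]), array([676.2,  49.5,  12. ,  44.3]), array([0.0622, 0.0788, 0.0816]), np.float64(112.3))
plate tilt [0.0003 0.0006 0.0344] 9049
plate tilt [-0.005   0.0025  0.035 ] 9049
```

View pics/scene6.png

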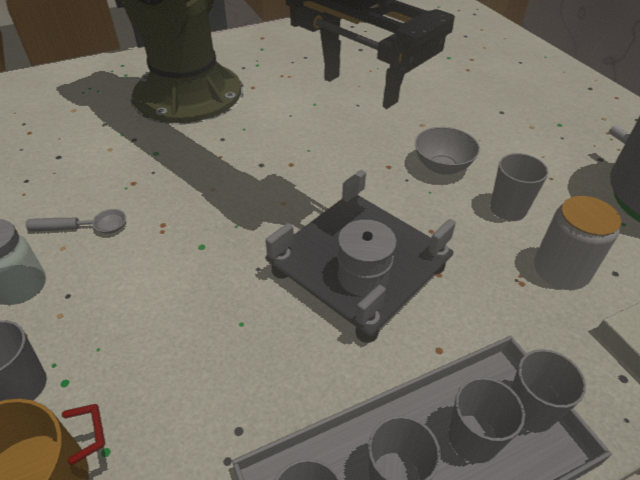

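View pics/w6.png

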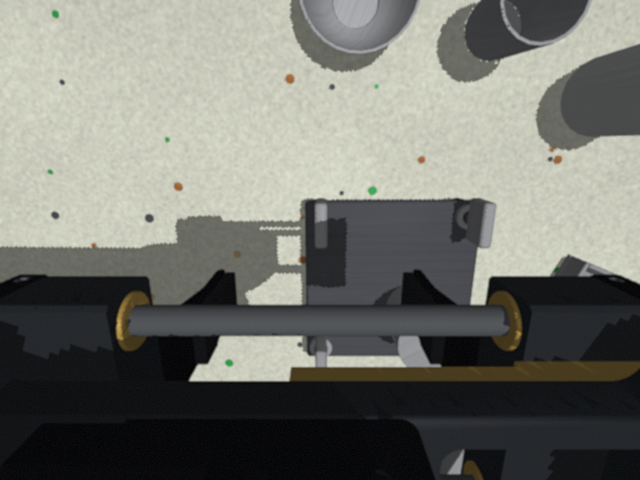

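The wing now measures about 112.4°, against 112.1° for the locked ones, and it is free of the gripper. Before handing in, I'll check absolute plate tilt against the counter plane in the same images, because turning too far would lift the side feet.

Run:
```python
from h import *
from bench import *
u=np.array([-.9239,.3827]) # toward screw corner approx
u=np.array([np.cos(np.radians(157.2)),np.sin(np.radians(157.2))]); v=np.array([-u[1],u[0]])
def fit(q,it=4,t=.003):
    for _ in range(it):
        A=np.c_[q[:,:2]-[.574,.093],np.ones(len(q))]; c=np.linalg.lstsq(A,q[:,2],rcond=None)[0]
        q=q[abs(A@c-q[:,2])<t]
    return c,len(q)
for n in ["top","scene"]:
    p=camera_params(n); Z=[np.load(n+f"{i}.npz")["d"] for i in (0,6)]
    Ps=[cloud(d,np.array(p["K"]),np.array(p["extrinsics"])) for d in Z]
    m=np.load(n+"_stand.npy")[0]
    for d,P in zip(Z,Ps):
        r=np.hypot(P[...,0]-.574,P[...,1]-.093)
        ct,nc=fit(P[(d>0)&(abs(P[...,2])<.008)&(r<.22)&(r>.1)])
        pl,npn=fit(P[m&(d>0)&(abs(P[...,2]-.034)<.006)])
        s=pl-ct
        print(n,"counter",ct.round(4),"plate",pl.round(4),"rel slope to screw %.4f lateral %.4f height %.4f"%(s[:2]@u,s[:2]@v,s[2]),nc,npn)
im=np.load("scene6.npz")["im"][:,:,::-1]; im0=np.load("scene0.npz")["im"][:,:,::-1]
a=[cv2.resize(i[160:350,250:460],None,fx=1.9,fy=3,interpolation=cv2.INTER_CUBIC) for i in (im0,im)]
g=np.hstack(a); g=np.clip(g.astype(float)*1.8,0,255).astype(np.uint8); cv2.imwrite("pics/feet.png",g); print(g.shape)
```

```text
top counter [-0.0016  0.0006 -0.0003] plate [ 0.0023 -0.0007  0.0332] rel slope to screw -0.0042 lateral -0.0003 height 0.0335 59606 16059
top counter [-0.0016  0.0007 -0.0003] plate [-0.0034  0.002   0.0339] rel slope to screw 0.0022 lateral -0.0005 height 0.0341 38240 13662
scene counter [-0.0009  0.0002  0.0009] plate [ 0.0011 -0.0004  0.0344] rel slope to screw -0.0021 lateral -0.0003 height 0.0334 38001 8652
scene counter [-0.0009  0.0002  0.0009] plate [-0.0044  0.0017  0.0351] rel slope to screw 0.0038 lateral -0.0001 height 0.0341 37873 8694
(570, 798, 3)
```

View pics/feet.png

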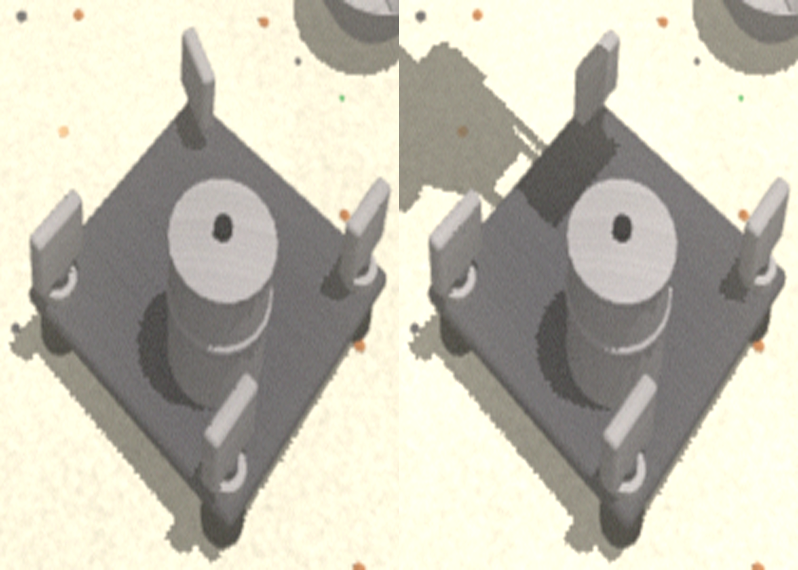

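```bash
python3 -c "
from bench import *
s=get_state(); print(s['time'],s['position'],s['ft_force'],s['grip_width']); print(close_job())"
```

```text
9.5 [0.47260578 0.13596235 0.22115932] [-0.53945315 -0.39495931  0.21085134] 0.9978347717826607
the job is handed in; nothing more can be done
None
```

I turned the loose corner's wing about 63° clockwise until it was parallel to the locked wings. I then let go, moved the gripper up clear of it, and handed the job in at 9.5 s.

**Checks that agreed**
- **Wing angle:** it reads 112.6° in the wrist camera and 111.5° in the scene camera. The locked wings read 111.3–112.4°, so it is parallel to within about 0.5°.
- **Stand position:** the locked wings stayed within about 1 mm of where they started.
- **Foot loading:** as the foot began to bear, the upward force on the tool rose to about 7 N. The screw's corner rose about 1.3 mm.
- **Sideways tilt:** it didn't change and is close to zero.

**Less certain**
- **Side feet:** I could not see or measure directly that they carry load. After the turn, the middle of the plate stood about 0.6 mm higher, at 34.1 mm. The screw's corner was about 0.3 mm above the centre. That fits rubber feet easing as the load is shared, but a slight over-turn would look similar. I relied on the instruction that the load is shared when the wings are parallel.
- **Tilt readings:** the top and scene cameras differed by about 0.002 rad on absolute plate tilt.

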